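Put the bench back in order: hotplate, balance and spill tray

ROBOT

A 7-joint arm with a two-finger parallel gripper is mounted at the origin on the work surface. World frame = base frame: x ahead of the robot, y to its left, z up, the work surface at z = 0. Lengths are in m, angles in rad, forces in N, time in s.
With the tool pointing down it reaches from about 0.4 to 0.875 m from the base axis. Payload 19.3 kg.
Tool frame: the origin (TCP) lies at the very end of the fingers, on their centre line; the grasp point (between the pads) lies 19 mm behind it; y points along the fingers, x is the direction in which the jaws open and shut, and the axes are right-handed (so a half turn about y gives the same grasp; the last joint's range is limited). The gripper opens to 85 mm and grips with 20 to 120 N. Pads are 22 mm wide; open, the fingers measure 114 mm over their backs; the gripper's body (76 mm by 85 mm) begins 54 mm behind the grasp point. The pads swing forward as they close: fully open they stand 13 mm farther back than shut.
Start: joints at [-1.271, 0.521, -0.036, 1.599, 0.021, 1.021, -0.113], TCP at [0.226, 0.583, 0.231] pointing down, gripper open.
Joint ranges: [-2.91, 2.91], [-0.3, 2.13], [-1.5, 1.42], [0.17, 2.43], [-1.26, 4.41], [0.16, 1.93], [-2.52, 2.52]. Speed limits (rad/s): [1.89, 1.89, 2.39, 2.39, 3.01, 3.01, 3.01].

INTERFACE

Orientations are given as [roll, pitch, yaw] about the fixed x, y, z axes, in that order (R = Rz(yaw) Ry(pitch) Rx(roll)).
In Python, from workcell import bot gives the robot as it stands. The module is installed in compiled form; this text tells all that it offers.
- The arm moves only by the shell command python3 -m crank 'ROWS' [FORCE]. ROWS is JSON, a list of rows, each an object of numbers: "hand": the closure, from 0 (fully open) to 1 (shut); "dx", "dy", "dz": the shift along the tool's x, y, z in mm; "yaw": the turn about the tool's y in rad. In form: [{"hand": .., "dx": .., "dy": .., "dz": .., "yaw": ..}, ...]. A call has 1 to 12 rows; each row is the pose to reach, as a shift and turn from the pose commanded when the call began, along the tool's axes at that moment; what a row does not reach only later rows make up. A row lasts 1/12 s, in which the tool goes at most 41.7 mm and 7.16 degrees, less where a joint would pass 70% of its speed; a pose out of reach is approached as far as the arm can. A call with a gripper value outside its range is refused whole. The fingers move at their own pace and stop on an object; FORCE is the grip in N (left out, the last holds). Time passes only in rows, so rows that repeat a pose let the fingers close. It gives the time, the measured TCP pose, the force and the opening at its end, in the units of the state.
- bot.observe(): the state, without advancing time (a new reading comes with each control period).
- bot.grab_frame(name): name is "scene" or "top" or "wrist"; returns the picture (384x512x3 uint8, red, green, blue); there is no depth.
- bot.camera_info(name): a dict with "fx", "fy", "cx", "cy" (pixels), "rvec" (rotation vector, rad) and "tvec" (3), from world to camera coordinates, as OpenCV has them. Camera axes: x right, y down, z forward; pixel columns grow to the right and rows downward; lengths in m; the calibration is good to about 2 mm. The wrist camera is an equidistant fisheye: a pixel r from the principal point sees the ray r / f radians off the axis. A picture is of the moment at which its call begins: read the wrist's pose just before it. camera_info takes no time and is no camera call; for the wrist camera it gives the pose at the moment of the call.
- bot.job_done(): hands the job in, once; it reports no verdict.
The state is a dict: "clock": time; "qpos": joint angles; "qd": joint speeds; "joint_efforts": joint torques, N m; "position": TCP position; "tool_rot": TCP orientation; "force": force on the tool from outside, world axes, zero at the start; "moment": the same for the moment, N m; "grip_width": finger opening in m.
Only numpy, scipy, OpenCV 4.12 (cv2) and the standard library are available. Lean on these libraries where they do the work, as an engineer would, in place of code of your own. Each camera call takes 0.05 s, during which the arm holds its last target.

TASK

The three things on the bench stand in each other's places: put the empty beaker on the hotplate, the calibration weight on the balance pan and the amber bottle in the spill tray, each upright and in the middle. The empty cork pad is free for parking one of them on the way. Set everything down gently without dropping it, never let any of the three tip over, and do not disturb the rack of tubes.

Things in the scene. Friction and masses are not known exactly. Their poses are not given: they have to be found in the camera images.
- beaker: Empty clear-glass beaker, round, 50 mm outside diameter (54 mm at the lip), 70 mm high, wall 3 mm, about 80 g. Origin: centre of its underside; z is up. Straight outer wall from 0 to 66 mm. At the start it stands on the spill tray's floor.
- bottle: Amber glass bottle with a paper label and a white screw cap, round, about 220 g: body 52 mm diameter from 0 to 54 mm, shoulder narrowing to a 26 mm neck at 70 mm, cap 34 mm diameter from 86 to 112 mm (top), fixed tight and good to grip. Origin: centre of its underside; z is up. At the start it stands on the balance pan.
- weight: Polished steel calibration weight, about 0.5 kg: cylinder 38 mm diameter from 0 to 54 mm, above it a small knob 24 mm diameter with its top at 72 mm. Origin: centre of its underside; z is up. At the start it stands on the hotplate.
- hotplate: White laboratory hotplate (cold), fixed to the bench: housing 190 x 130 mm with a dark square metal plate, 116 x 116 mm, whose flat top is 80 mm above the bench, and two black knobs on the housing (tops at 84 mm, centres 92 mm from the plate's centre towards its own -x). Origin: at bench height, straight below the centre of the square plate; z is up. The housing reaches from 125 mm at -x to 65 mm at +x of the origin.
- balance: Low dark-grey electronic balance, fixed to the bench: housing 190 x 150 mm, 34 mm high, with a round steel pan, 116 mm diameter, whose flat top is 46 mm above the bench; the pan does not move. Display at its own -x end. Origin: at bench height, straight below the centre of the pan; z is up. The housing reaches from 125 mm at -x to 65 mm at +x of the origin.
- tray: Square dark-grey plastic spill tray, fixed to the bench, 140 x 140 mm outside, rim 18 mm high and 4 mm thick, flat inner floor 4 mm above the bench. Origin: at bench height, under its centre; z is up.
- cork_pad: Square cork pad, fixed to the bench, 130 x 130 mm, 8 mm thick, empty at the start: the free spot. Origin: at bench height, under its centre; z is up.
- tube_rack: White rack of capped test tubes, loose, 56 x 110 mm, 90 mm high over the caps, long side along its own y; stands near the middle of the bench on the robot's side. Origin: centre of its underside. Not to be disturbed.
Mind the look-alikes: they are no part of the job. Several things have the shape of the bottle; the one meant has the colours described above.

How it is judged:
At the end, for the whole second after the job is handed in: The beaker stands on the hotplate's plate, the weight on the balance pan and the bottle on the floor of the spill tray, each within 15 mm of the centre of its place, upright within 0.1 rad, resting on that surface (height within 4 to 5 mm) and at rest (horizontal distance between beaker and hotplate below 0.015 m and z of beaker in the frame of hotplate between 0.076 and 0.085 m and angle between each of beaker, weight, bottle's own z axis and vertical below 0.1 rad and linear speed of each of beaker, weight, bottle below 0.02 m/s and angular speed of each of beaker, weight, bottle below 0.2 rad/s and horizontal distance between weight and balance below 0.015 m and z of weight in the frame of balance between 0.042 and 0.051 m and horizontal distance between bottle and tray below 0.015 m and z of bottle in the frame of tray between 0 and 0.009 m); the robot touches nothing.
It fails at once if the beaker, bottle or weight tips by more than 0.6 rad (angle between any of beaker, weight, bottle's own z axis and vertical above 0.6 rad).
It fails at once if the beaker, bottle or weight is dropped: it falls, out of the fingers, faster than 0.6 m/s (a drop of about 18 mm) ((contact force between beaker and the fingers below 0.05 N and linear speed of beaker above 0.6 m/s) or (contact force between weight and the fingers below 0.05 N and linear speed of weight above 0.6 m/s) or (contact force between bottle and the fingers below 0.05 N and linear speed of bottle above 0.6 m/s)).
It fails at once if the rack of tubes is shifted by more than 20 mm or tipped by more than 0.3 rad (distance of tube_rack from where it was at the start of the episode above 0.02 m or angle between tube_rack's own z axis and vertical above 0.3 rad).
It also fails if it takes over 125 s, if anything falls off the work surface, if the arm or the gripper's body presses on something with over 40 N, if the wrist force passes 120 N, or if a joint passes its speed limit or range.

## Working session

There is one attempt and no reset: what is moved stays moved. The work goes in short steps, Python scripts to look and compute and a shell command to move; the robot and the scene stay as the last step left them, time stands still between calls to the robot, and variables do not carry over. Pictures are saved under pics/ and viewed, and the job is handed in when it is done.

```bash
mkdir -p pics; python3 - <<'E'
from workcell import bot
import cv2
print(bot.observe())
for n in ["scene","top","wrist"]:
    print(n,bot.camera_info(n))
    cv2.imwrite(f"pics/{n}0.png",bot.grab_frame(n)[:,:,::-1])
E
```

```text
{'clock': 0.0, 'qpos': array([-1.27121533,  0.52198062, -0.03633735,  1.59996371,  0.02119277,
        1.02109739, -0.11282709]), 'qd': array([-1.07341343e-04,  7.33110771e-04,  7.26685000e-04,  9.72767103e-04,
        3.35790242e-04,  5.22210383e-04, -1.97073252e-05]), 'joint_efforts': array([ 2.90063263e-04, -9.27114701e+01,  1.97947159e+00, -3.69944608e+01,
        1.77066098e-02,  7.71265535e-03, -4.01704244e-05]), 'position': array([0.22579406, 0.58245226, 0.23076229]), 'tool_rot': array([-1.57086016e+00,  1.06249448e-03,  1.20098229e+00]), 'force': array([ 0.70912114,  0.58815991, -0.61409051]), 'moment': array([ 0.08500724,  0.02504108, -0.05618485]), 'grip_width': 0.08494801913946362}
scene {'fx': 444.46829283508566, 'fy': 444.46829283508566, 'cx': 259.6686416332962, 'cy': 189.56964207735302, 'rvec': array([ 0.95659835,  2.58224108, -0.90200821]), 'tvec': array([ 0.42521283, -0.25334636,  1.48883824])}
top {'fx': 364.6326678239251, 'fy': 364.6326678239251, 'cx': 249.87008732756914, 'cy': 193.52375270234808, 'rvec': array([ 2.04821534, -2.15937295,  0.24337343]), 'tvec': array([0.02913858, 0.61189682, 1.04764435])}
wrist {'fx': 297.3186396354542, 'fy': 297.3186396354542, 'cx': 258.5687269087766, 'cy': 191.46812213480231, 'rvec': array([-2.39636863, -1.64056426, -0.22646552]), 'tvec': array([-0.62329222, -0.0350725 ,  0.37810133])}
```

View pics/scene0.png

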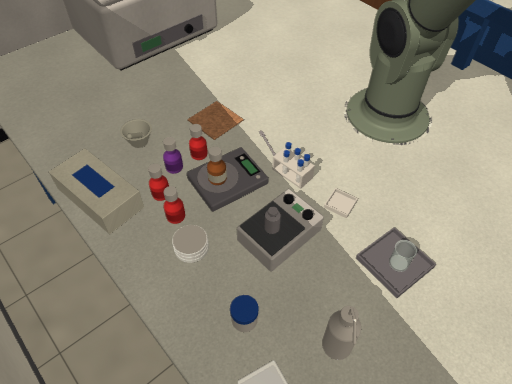

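View pics/top0.png

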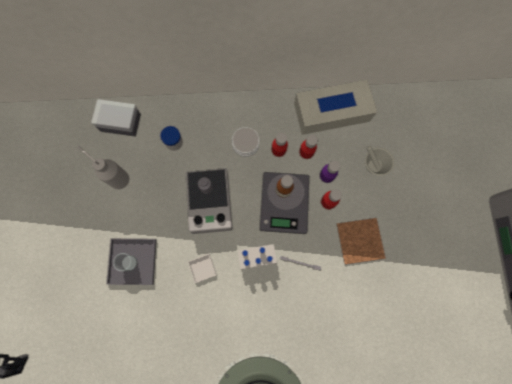

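View pics/wrist0.png

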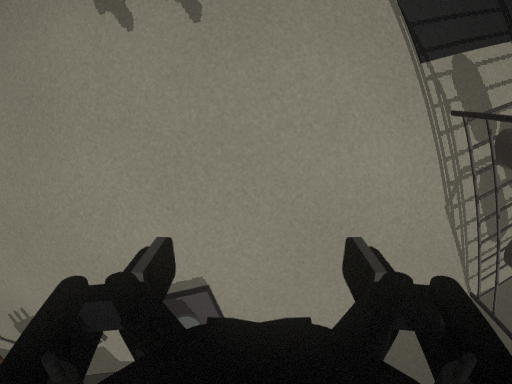

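The views show: tray and beaker at about (132,262) in the top view, hotplate with weight (207,187), balance with amber bottle (286,190), cork pad (361,241), and rack (258,263). I'll zoom in and measure.

```bash
cat > h.py <<'E'
import numpy as np, cv2
from workcell import bot
def cam(n):
    c=bot.camera_info(n); R=cv2.Rodrigues(np.array(c['rvec']))[0]; t=np.array(c['tvec'])
    return c,R,t
def plane(n,px,z):
    c,R,t=cam(n); px=np.atleast_2d(np.array(px,float))
    d=np.c_[(px[:,0]-c['cx'])/c['fx'],(px[:,1]-c['cy'])/c['fy'],np.ones(len(px))]
    if n=='wrist':
        r=np.hypot(d[:,0],d[:,1]); d=np.c_[d[:,:2]*(np.sin(r)/np.maximum(r,1e-9))[:,None],np.cos(r)]
    w=d@R; o=-R.T@t
    return o+w*((z-o[2])/w[:,2])[:,None]
def proj(n,P):
    c,R,t=cam(n); p=np.atleast_2d(P)@R.T+t
    if n=='wrist':
        r=np.hypot(p[:,0],p[:,1]); th=np.arctan2(r,p[:,2]); q=p[:,:2]/np.maximum(r,1e-9)[:,None]*th[:,None]
    else: q=p[:,:2]/p[:,2:]
    return np.c_[q[:,0]*c['fx']+c['cx'],q[:,1]*c['fy']+c['cy']]
E
python3 - <<'E'
import cv2
t=cv2.imread('pics/top0.png'); s=cv2.imread('pics/scene0.png')
cv2.imwrite('pics/topc1.png',cv2.resize(t[150:300,90:250],None,fx=5,fy=4,interpolation=cv2.INTER_CUBIC)[:600,:800])
cv2.imwrite('pics/topc2.png',cv2.resize(t[150:300,240:400],None,fx=5,fy=4,interpolation=cv2.INTER_CUBIC))
cv2.imwrite('pics/scc.png',cv2.resize(s[100:300,130:330],None,fx=3,fy=3,interpolation=cv2.INTER_CUBIC))
E
```

```text
(no output)
```

View pics/topc1.png

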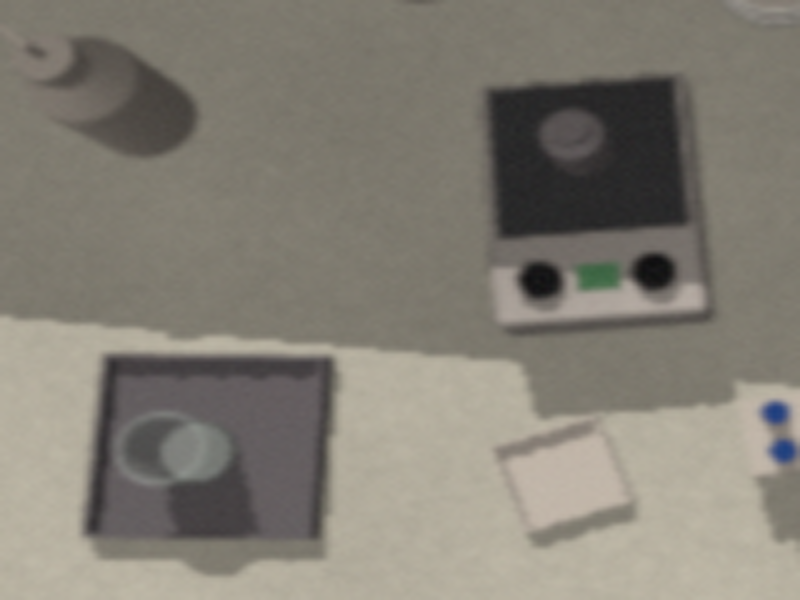

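View pics/topc2.png

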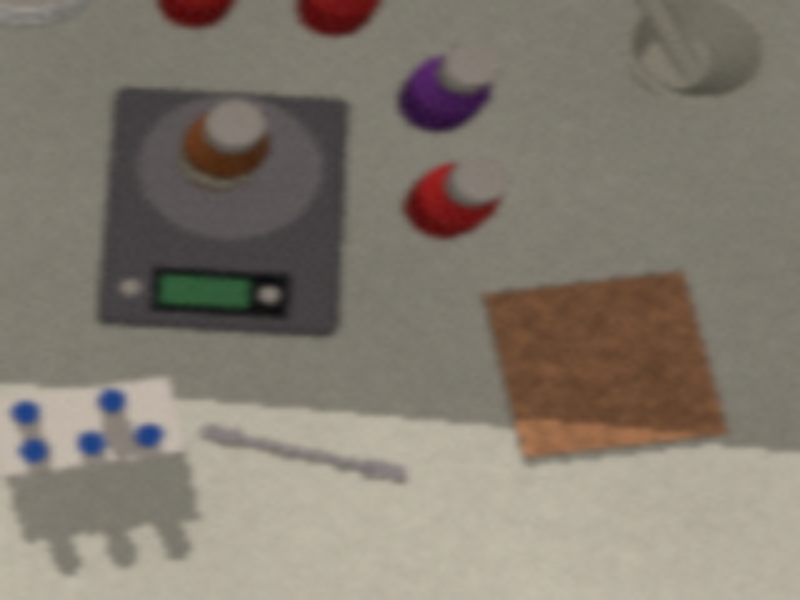

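View pics/scc.png

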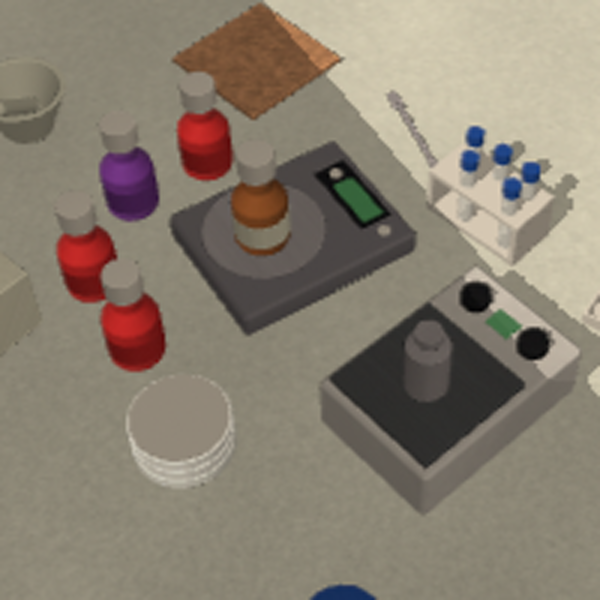

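```bash
python3 - <<'E'
from h import *
np.set_printoptions(precision=4,suppress=True)
f=lambda L,o:[(x/5+o-.4,y/4+150-.4) for x,y in L]
def q(name,L,o,z):
    p=plane('top',f(L,o),z); e=np.linalg.norm(np.roll(p,-1,0)-p,axis=1)
    print(name,p.mean(0),'sides',e, 'ang',np.degrees(np.arctan2(*(p[0]-p[3])[1::-1])))
q('tray',[(106,355),(332,357),(324,540),(88,538)],90,.018)
q('plate',[(488,90),(678,78),(690,222),(500,236)],90,.08)
q('cork',[(484,294),(684,271),(727,434),(527,461)],240,.008)
q('panbox',[(137,95),(323,95),(323,238),(137,238)],240,.046)
q('beakrim',[(115,410),(205,410),(205,487),(115,487)],90,.074)
q('beakbase',[(160,418),(233,418),(233,482),(160,482)],90,.004)
q('cap',[(202,99),(267,99),(267,152),(202,152)],240,.158)
q('wbase/knob',[(550,113),(592,113),(592,147),(550,147)],90,.152)
q('wshould',[(538,107),(606,107),(606,160),(538,160)],90,.134)
s=lambda L:[(x/3+130-.3,y/3+100-.3) for x,y in L]
print('scene cap',plane('scene',s([(255,158)]),.158), 'body base', plane('scene',s([(262,245)]),.046))
print('weight knob top',plane('scene',s([(430,328)]),.152),plane('scene',s([(428,378)]),.08))
print('plate',plane('scene',s([(434,305),(330,382),(424,467),(522,382)]),.08).mean(0))
print('pan',plane('scene',s([(264,230)]),.046))
q('rack',[(0,386),(168,378),(184,462),(0,470)],240,.06)
print('red,purple',plane('top',f([(475,183),(470,66),(340,-10)],240),.112))
print('red,purple',plane('scene',s([(197,83),(118,128),(75,215),(123,275)]),.105))
print('gripper now',bot.observe()['position'])
E
```

```text
tray [0.4302 0.3693 0.018 ] sides [0.1412 0.1385 0.1434 0.1386] ang -2.6596239655254617
plate [0.6326 0.1251 0.08  ] sides [0.1171 0.1133 0.1145 0.1146] ang 2.781318645511673
cork [ 0.4567 -0.3435  0.008 ] sides [0.1297 0.1291 0.1272 0.1317] ang 5.592769926739517
panbox [ 0.62   -0.1157  0.046 ] sides [0.1178 0.1151 0.1152 0.1151] ang -3.6225098490402776
beakrim [0.4271 0.3823 0.074 ] sides [0.053  0.0555 0.0524 0.0556] ang 1.7856431652437414
beakbase [0.4288 0.3837 0.004 ] sides [0.0457 0.0491 0.0452 0.0491] ang 1.4717200995087512
cap [ 0.6233 -0.1078  0.158 ] sides [0.037  0.0389 0.0367 0.0389] ang -4.078552750901783
wbase/knob [0.634  0.1271 0.152 ] sides [0.024  0.025  0.0239 0.0251] ang -1.2577684803325375
wshould [0.6362 0.1287 0.134 ] sides [0.0396 0.0397 0.0393 0.0397] ang -1.1736145180254476
scene cap [[ 0.6296 -0.1038  0.158 ]] body base [[ 0.6329 -0.1009  0.046 ]]
weight knob top [[0.633  0.1263 0.152 ]] [[0.6313 0.1257 0.08  ]]
plate [0.6342 0.1286 0.08  ]
pan [[ 0.6204 -0.1142  0.046 ]]
rack [ 0.4247 -0.0151  0.06  ] sides [0.1007 0.0623 0.1089 0.0616] ang -2.6610492389265965
red,purple [[ 0.5841 -0.2511  0.112 ]
 [ 0.6736 -0.2575  0.112 ]
 [ 0.7377 -0.185   0.112 ]]
red,purple [[ 0.584  -0.2614  0.105 ]
 [ 0.6759 -0.2594  0.105 ]
 [ 0.7649 -0.1935  0.105 ]
 [ 0.7706 -0.1095  0.105 ]]
gripper now [0.2258 0.5825 0.2309]
```

Measurements agree to a few mm. The plan is beaker to cork, bottle to tray, weight to balance, then beaker to hotplate. First I go above the beaker with tool yaw 0.

```bash
R='[{"hand":0,"dx":-113,"dy":0,"dz":-261,"yaw":1.2}'; python3 -m crank '[{"hand":0,"dx":-57,"dy":0,"dz":-130,"yaw":0.6},{"hand":0,"dx":-57,"dy":0,"dz":-130,"yaw":0.6},{"hand":0,"dx":-57,"dy":0,"dz":-130,"yaw":0.6},{"hand":0,"dx":-57,"dy":0,"dz":-130,"yaw":0.6},{"hand":0,"dx":-57,"dy":0,"dz":-130,"yaw":0.6},{"hand":0,"dx":-113,"dy":0,"dz":-261,"yaw":1.2},{"hand":0,"dx":-113,"dy":0,"dz":-261,"yaw":1.2},{"hand":0,"dx":-113,"dy":0,"dz":-261,"yaw":1.2},{"hand":0,"dx":-113,"dy":0,"dz":-261,"yaw":1.2},{"hand":0,"dx":-113,"dy":0,"dz":-261,"yaw":1.2},{"hand":0,"dx":-113,"dy":0,"dz":-261,"yaw":1.2},{"hand":0,"dx":-113,"dy":0,"dz":-261,"yaw":1.2}]' 30
python3 - <<'E'
from h import *
o=bot.observe();print(o['clock'],o['position'],o['tool_rot'],o['qpos'])
i=bot.grab_frame('wrist');print(proj('wrist',[[.428,.383,.074],[.428,.383,.004]]))
cv2.imwrite('pics/w1.png',i[:,:,::-1])
E
```

```text
clock: 1.15
position: [0.4279, 0.3834, 0.2311]
tool_rot: [-1.571, 0.0, 0.005]
force: [-1.5, 0.8, 0.5]
grip_width: 0.0854
1.15 [0.42791815 0.38344347 0.23107809] [-1.57100672e+00  4.24639312e-04  4.88357751e-03] [-1.04678571  0.45708679  0.29716488  1.74870429 -0.1586237   0.95971121
 -0.68214134]
[[259.28675297 176.62784969]
 [259.15684285 164.16748358]]
```

View pics/w1.png

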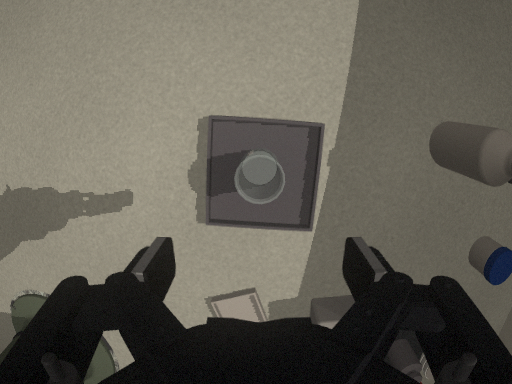

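The wrist view shows the beaker rim at (260,177) and its base at (259,167), matching the prediction to 1–3 px. Next I descend and grip.

```bash
python3 -m crank '[{"hand":0,"dy":40},{"hand":0,"dy":80},{"hand":0,"dy":120},{"hand":0,"dy":150},{"hand":0,"dy":175},{"hand":0,"dy":190},{"hand":0,"dy":203},{"hand":0,"dy":203},{"hand":0,"dy":203}]' 30
python3 -m crank '[{"hand":1},{"hand":1},{"hand":1},{"hand":1},{"hand":1},{"hand":1},{"hand":1},{"hand":1},{"hand":1},{"hand":1}]' 30
python3 -m crank '[{"hand":1,"dy":-3},{"hand":1,"dy":-8},{"hand":1,"dy":-18},{"hand":1,"dy":-30},{"hand":1,"dy":-30},{"hand":1,"dy":-30}]' 30
python3 - <<'E'
from h import *
cv2.imwrite('pics/w2.png',bot.grab_frame('wrist')[:,:,::-1])
E
```

```text
$[0]: bad value
$[0]: bad value
$[0]: bad value
```

View pics/w2.png

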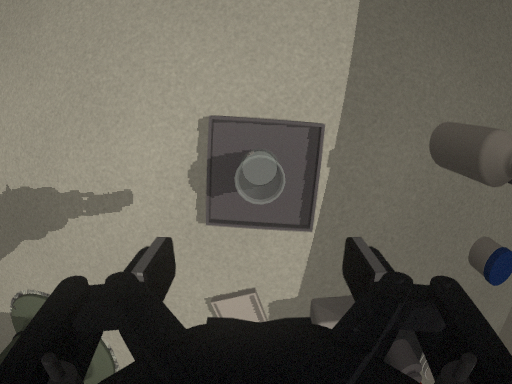

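All keys are required in each row. The picture shows nothing has changed.

```bash
python3 -m crank '[{"hand":0,"dx":0,"dy":40,"dz":0,"yaw":0},{"hand":0,"dx":0,"dy":80,"dz":0,"yaw":0},{"hand":0,"dx":0,"dy":120,"dz":0,"yaw":0},{"hand":0,"dx":0,"dy":150,"dz":0,"yaw":0},{"hand":0,"dx":0,"dy":175,"dz":0,"yaw":0},{"hand":0,"dx":0,"dy":190,"dz":0,"yaw":0},{"hand":0,"dx":0,"dy":203,"dz":0,"yaw":0},{"hand":0,"dx":0,"dy":203,"dz":0,"yaw":0},{"hand":0,"dx":0,"dy":203,"dz":0,"yaw":0}]' 30
python3 -m crank '[{"hand":1,"dx":0,"dy":0,"dz":0,"yaw":0},{"hand":1,"dx":0,"dy":0,"dz":0,"yaw":0},{"hand":1,"dx":0,"dy":0,"dz":0,"yaw":0},{"hand":1,"dx":0,"dy":0,"dz":0,"yaw":0},{"hand":1,"dx":0,"dy":0,"dz":0,"yaw":0},{"hand":1,"dx":0,"dy":0,"dz":0,"yaw":0},{"hand":1,"dx":0,"dy":0,"dz":0,"yaw":0},{"hand":1,"dx":0,"dy":0,"dz":0,"yaw":0},{"hand":1,"dx":0,"dy":0,"dz":0,"yaw":0},{"hand":1,"dx":0,"dy":0,"dz":0,"yaw":0}]' 30
```

```text
clock: 2.0
position: [0.4282, 0.3833, 0.0284]
tool_rot: [-1.571, 0.0, 0.002]
force: [0.3, -0.0, 0.9]
grip_width: 0.0858
clock: 2.83
position: [0.4288, 0.3836, 0.0295]
tool_rot: [-1.57, -0.001, 0.001]
force: [-2.3, -0.5, 9.9]
grip_width: 0.0493
```

```bash
python3 -m crank '[{"hand":1,"dx":0,"dy":-3,"dz":0,"yaw":0},{"hand":1,"dx":0,"dy":-8,"dz":0,"yaw":0},{"hand":1,"dx":0,"dy":-18,"dz":0,"yaw":0},{"hand":1,"dx":0,"dy":-30,"dz":0,"yaw":0},{"hand":1,"dx":0,"dy":-40,"dz":0,"yaw":0},{"hand":1,"dx":0,"dy":-40,"dz":0,"yaw":0}]' 30
python3 - <<'E'
from h import *
i=bot.grab_frame('wrist')[:,:,::-1];cv2.imwrite('pics/w3.png',i)
E
```

```text
clock: 3.33
position: [0.4294, 0.3838, 0.071]
tool_rot: [-1.568, -0.002, 0.001]
force: [0.7, 0.3, -1.1]
grip_width: 0.049
```

View pics/w3.png

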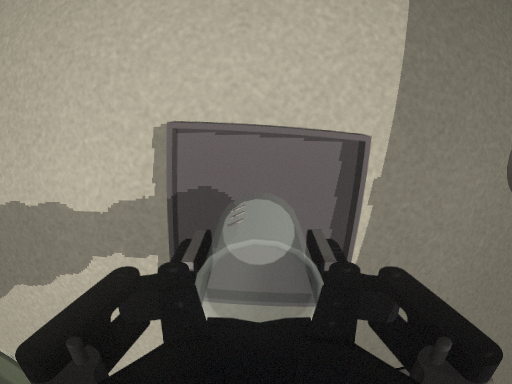

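Beaker is held level. Next: carry it high over to the cork pad.

```bash
python3 -m crank '[{"hand":1,"dx":0,"dy":-15,"dz":0,"yaw":0},{"hand":1,"dx":0,"dy":-40,"dz":0,"yaw":0},{"hand":1,"dx":0,"dy":-70,"dz":0,"yaw":0},{"hand":1,"dx":2,"dy":-100,"dz":-10,"yaw":0},{"hand":1,"dx":8,"dy":-130,"dz":-25,"yaw":0},{"hand":1,"dx":16,"dy":-155,"dz":-50,"yaw":0},{"hand":1,"dx":26,"dy":-175,"dz":-80,"yaw":0},{"hand":1,"dx":36,"dy":-185,"dz":-112,"yaw":0},{"hand":1,"dx":48,"dy":-190,"dz":-147,"yaw":0},{"hand":1,"dx":60,"dy":-190,"dz":-182,"yaw":0},{"hand":1,"dx":70,"dy":-190,"dz":-217,"yaw":0},{"hand":1,"dx":80,"dy":-190,"dz":-250,"yaw":0}]' 30
python3 -m crank '[{"hand":1,"dx":0,"dy":0,"dz":-33,"yaw":0},{"hand":1,"dx":0,"dy":0,"dz":-67,"yaw":0},{"hand":1,"dx":0,"dy":0,"dz":-102,"yaw":0},{"hand":1,"dx":0,"dy":0,"dz":-137,"yaw":0},{"hand":1,"dx":0,"dy":0,"dz":-172,"yaw":0},{"hand":1,"dx":0,"dy":0,"dz":-207,"yaw":0},{"hand":1,"dx":0,"dy":0,"dz":-242,"yaw":0},{"hand":1,"dx":0,"dy":0,"dz":-277,"yaw":0},{"hand":1,"dx":-8,"dy":0,"dz":-312,"yaw":0},{"hand":1,"dx":-16,"dy":0,"dz":-347,"yaw":0},{"hand":1,"dx":-24,"dy":0,"dz":-380,"yaw":0},{"hand":1,"dx":-30,"dy":0,"dz":-400,"yaw":0}]' 30
```

```text
clock: 4.38
position: [0.5088, 0.1311, 0.2583]
tool_rot: [-1.571, -0.0, 0.001]
force: [1.2, 0.6, -1.4]
grip_width: 0.0491
clock: 5.38
position: [0.4775, -0.2703, 0.2582]
tool_rot: [-1.572, 0.0, -0.002]
force: [0.1, 0.3, -0.9]
grip_width: 0.0491
```

```bash
python3 -m crank '[{"hand":1,"dx":-7,"dy":0,"dz":-25,"yaw":0},{"hand":1,"dx":-14,"dy":10,"dz":-50,"yaw":0},{"hand":1,"dx":-19,"dy":30,"dz":-67,"yaw":0},{"hand":1,"dx":-21,"dy":60,"dz":-74,"yaw":0},{"hand":1,"dx":-21,"dy":95,"dz":-74,"yaw":0},{"hand":1,"dx":-21,"dy":130,"dz":-74,"yaw":0},{"hand":1,"dx":-21,"dy":160,"dz":-74,"yaw":0},{"hand":1,"dx":-21,"dy":180,"dz":-74,"yaw":0},{"hand":1,"dx":-21,"dy":195,"dz":-74,"yaw":0},{"hand":1,"dx":-21,"dy":205,"dz":-74,"yaw":0},{"hand":1,"dx":-21,"dy":212,"dz":-74,"yaw":0},{"hand":1,"dx":-21,"dy":212,"dz":-74,"yaw":0}]' 30
python3 -m crank '[{"hand":1,"dx":0,"dy":3,"dz":0,"yaw":0},{"hand":1,"dx":0,"dy":6,"dz":0,"yaw":0},{"hand":1,"dx":0,"dy":8,"dz":0,"yaw":0},{"hand":1,"dx":0,"dy":10,"dz":0,"yaw":0},{"hand":1,"dx":0,"dy":12,"dz":0,"yaw":0},{"hand":1,"dx":0,"dy":12,"dz":0,"yaw":0}]' 30
```

```text
clock: 6.38
position: [0.4577, -0.3407, 0.0454]
tool_rot: [-1.57, 0.001, 0.001]
force: [-0.6, 0.8, -1.4]
grip_width: 0.0491
clock: 6.88
position: [0.4581, -0.3409, 0.0341]
tool_rot: [-1.571, 0.0, 0.001]
force: [-1.4, -0.1, -0.3]
grip_width: 0.0494
```

```bash
python3 -m crank '[{"hand":1,"dx":0,"dy":1,"dz":0,"yaw":0},{"hand":1,"dx":0,"dy":1.5,"dz":0,"yaw":0},{"hand":1,"dx":0,"dy":1.5,"dz":0,"yaw":0}]' 20
python3 -m crank '[{"hand":0.35,"dx":0,"dy":0,"dz":0,"yaw":0},{"hand":0.3,"dx":0,"dy":0,"dz":0,"yaw":0},{"hand":0.2,"dx":0,"dy":0,"dz":0,"yaw":0},{"hand":0,"dx":0,"dy":0,"dz":0,"yaw":0},{"hand":0,"dx":0,"dy":0,"dz":0,"yaw":0},{"hand":0,"dx":0,"dy":0,"dz":0,"yaw":0}]' 20
python3 -m crank '[{"hand":0,"dx":0,"dy":-20,"dz":0,"yaw":0},{"hand":0,"dx":0,"dy":-60,"dz":0,"yaw":0},{"hand":0,"dx":0,"dy":-100,"dz":0,"yaw":0},{"hand":0,"dx":0,"dy":-140,"dz":0,"yaw":0},{"hand":0,"dx":0,"dy":-180,"dz":0,"yaw":0},{"hand":0,"dx":0,"dy":-200,"dz":0,"yaw":0},{"hand":0,"dx":0,"dy":-200,"dz":0,"yaw":0}]' 20
python3 - <<'E'
from h import *
i=bot.grab_frame('wrist');print(bot.observe()['position'],proj('wrist',[[.458,-.341,.078],[.458,-.341,.008],[.627,-.106,.158]]))
cv2.imwrite('pics/w4.png',i[:,:,::-1])
E
```

```text
clock: 7.13
position: [0.4582, -0.341, 0.0334]
tool_rot: [-1.571, -0.0, 0.001]
force: [-3.3, 1.7, 11.0]
grip_width: 0.0491
clock: 7.63
position: [0.4581, -0.3409, 0.0328]
tool_rot: [-1.571, 0.0, 0.001]
force: [-0.0, 0.5, -0.7]
grip_width: 0.085
clock: 8.22
position: [0.4595, -0.3421, 0.2375]
tool_rot: [-1.574, -0.006, 0.001]
force: [-0.2, 0.0, 0.1]
grip_width: 0.0855
[ 0.45891316 -0.34139286  0.23496306] [[257.50900968 175.39546778]
 [257.478253   163.06560234]
 [445.13907328 -53.05571398]]
```

View pics/w4.png

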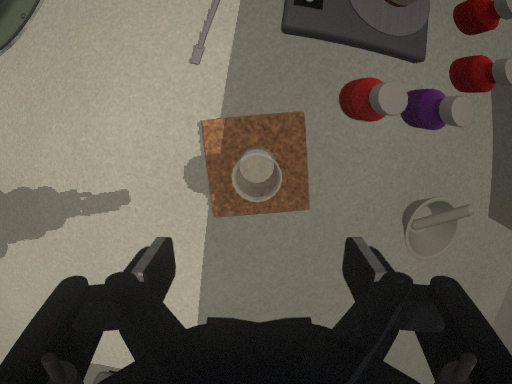

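The beaker stands upright on the pad (rim at (257,176), as predicted). Next I go above the bottle.

```bash
python3 -m crank '[{"hand":0,"dx":0,"dy":-30,"dz":0,"yaw":0},{"hand":0,"dx":15,"dy":-60,"dz":20,"yaw":0},{"hand":0,"dx":35,"dy":-75,"dz":50,"yaw":0},{"hand":0,"dx":55,"dy":-75,"dz":80,"yaw":0},{"hand":0,"dx":78,"dy":-75,"dz":110,"yaw":0},{"hand":0,"dx":100,"dy":-75,"dz":140,"yaw":0},{"hand":0,"dx":122,"dy":-75,"dz":170,"yaw":0},{"hand":0,"dx":143,"dy":-75,"dz":200,"yaw":0},{"hand":0,"dx":158,"dy":-75,"dz":222,"yaw":0},{"hand":0,"dx":168,"dy":-75,"dz":235,"yaw":0},{"hand":0,"dx":168,"dy":-75,"dz":235,"yaw":0},{"hand":0,"dx":168,"dy":-75,"dz":235,"yaw":0}]' 20
python3 - <<'E'
from h import *
i=bot.grab_frame('wrist');print(bot.observe()['position'],proj('wrist',[[.627,-.106,.158],[.620,-.115,.046]]))
cv2.imwrite('pics/w5.png',i[:,:,::-1])
E
```

```text
clock: 9.27
position: [0.6257, -0.1058, 0.3067]
tool_rot: [-1.571, 0.002, 0.002]
force: [-0.5, 0.5, 0.2]
grip_width: 0.0853
[ 0.62529225 -0.10683904  0.30706282] [[260.85275475 176.81078849]
 [255.22402494 164.83528273]]
```

View pics/w5.png

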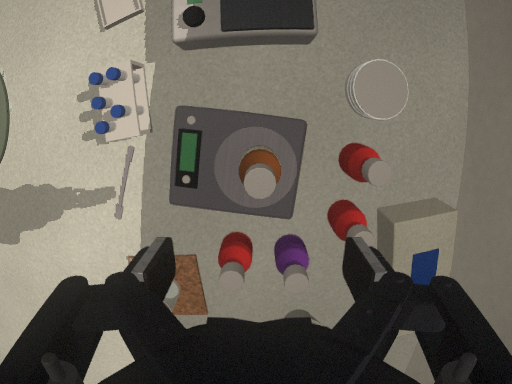

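```bash
python3 - <<'E'
from h import *
i=cv2.imread('pics/w5.png')
c=i[130:210,200:320];cv2.imwrite('pics/w5c.png',cv2.resize(c,None,fx=6,fy=6,interpolation=cv2.INTER_CUBIC))
print(plane('wrist',[(259.5,181)],.158),plane('wrist',[(254.5,167)],.046))
E
```

```text
[[ 0.62564387 -0.11032992  0.158     ]] [[ 0.61899235 -0.11804067  0.046     ]]
```

View pics/w5c.png

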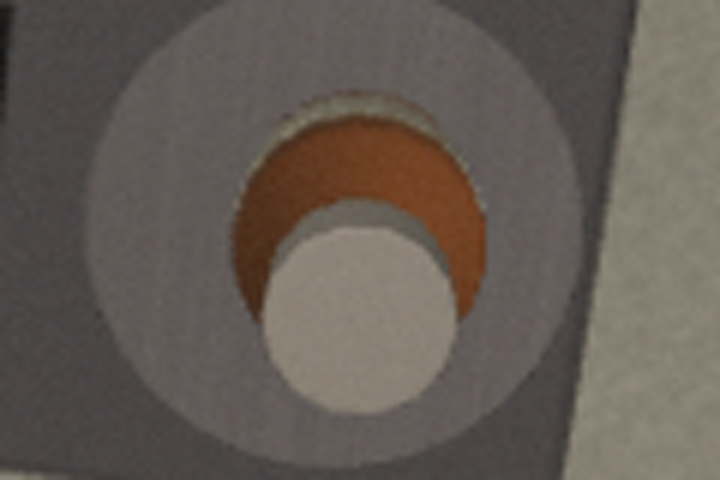

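```bash
python3 -m crank '[{"hand":0,"dx":1,"dy":30,"dz":-2,"yaw":0},{"hand":0,"dx":1,"dy":65,"dz":-2,"yaw":0},{"hand":0,"dx":1,"dy":95,"dz":-2,"yaw":0},{"hand":0,"dx":1,"dy":120,"dz":-2,"yaw":0},{"hand":0,"dx":1,"dy":145,"dz":-2,"yaw":0},{"hand":0,"dx":1,"dy":165,"dz":-2,"yaw":0},{"hand":0,"dx":1,"dy":181,"dz":-2,"yaw":0},{"hand":0,"dx":1,"dy":181,"dz":-2,"yaw":0},{"hand":0,"dx":1,"dy":181,"dz":-2,"yaw":0}]' 40
python3 -m crank '[{"hand":1,"dx":0,"dy":0,"dz":0,"yaw":0},{"hand":1,"dx":0,"dy":0,"dz":0,"yaw":0},{"hand":1,"dx":0,"dy":0,"dz":0,"yaw":0},{"hand":1,"dx":0,"dy":0,"dz":0,"yaw":0},{"hand":1,"dx":0,"dy":0,"dz":0,"yaw":0},{"hand":1,"dx":0,"dy":0,"dz":0,"yaw":0},{"hand":1,"dx":0,"dy":0,"dz":0,"yaw":0},{"hand":1,"dx":0,"dy":0,"dz":0,"yaw":0},{"hand":1,"dx":0,"dy":0,"dz":0,"yaw":0},{"hand":1,"dx":0,"dy":0,"dz":0,"yaw":0},{"hand":1,"dx":0,"dy":0,"dz":0,"yaw":0},{"hand":1,"dx":0,"dy":0,"dz":0,"yaw":0}]' 40
```

```text
clock: 10.07
position: [0.6262, -0.1092, 0.1268]
tool_rot: [-1.571, 0.001, -0.001]
force: [0.7, 0.5, 0.2]
grip_width: 0.0855
clock: 11.07
position: [0.6272, -0.1079, 0.1276]
tool_rot: [-1.571, -0.001, 0.001]
force: [-2.2, 0.3, 7.2]
grip_width: 0.0331
```

```bash
python3 -m crank '[{"hand":1,"dx":0,"dy":-3,"dz":0,"yaw":0},{"hand":1,"dx":0,"dy":-10,"dz":0,"yaw":0},{"hand":1,"dx":0,"dy":-22,"dz":0,"yaw":0},{"hand":1,"dx":0,"dy":-40,"dz":0,"yaw":0},{"hand":1,"dx":0,"dy":-62,"dz":0,"yaw":0},{"hand":1,"dx":0,"dy":-85,"dz":0,"yaw":0},{"hand":1,"dx":0,"dy":-108,"dz":0,"yaw":0},{"hand":1,"dx":0,"dy":-125,"dz":0,"yaw":0},{"hand":1,"dx":0,"dy":-135,"dz":0,"yaw":0},{"hand":1,"dx":0,"dy":-140,"dz":0,"yaw":0},{"hand":1,"dx":0,"dy":-140,"dz":0,"yaw":0}]' 40
python3 - <<'E'
from h import *
i=bot.grab_frame('wrist');cv2.imwrite('pics/w6.png',i[:,:,::-1])
E
```

```text
clock: 11.98
position: [0.6271, -0.1078, 0.2678]
tool_rot: [-1.571, -0.001, 0.001]
force: [0.8, -0.1, -2.0]
grip_width: 0.0329
```

View pics/w6.png

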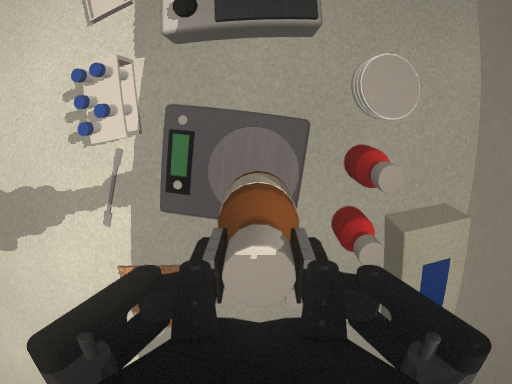

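```bash
python3 -m crank '[{"hand":1,"dx":-3,"dy":0,"dz":8,"yaw":0},{"hand":1,"dx":-10,"dy":0,"dz":25,"yaw":0},{"hand":1,"dx":-20,"dy":0,"dz":48,"yaw":0},{"hand":1,"dx":-31,"dy":0,"dz":76,"yaw":0},{"hand":1,"dx":-43,"dy":0,"dz":105,"yaw":0},{"hand":1,"dx":-55,"dy":0,"dz":134,"yaw":0},{"hand":1,"dx":-67,"dy":0,"dz":163,"yaw":0},{"hand":1,"dx":-79,"dy":0,"dz":192,"yaw":0},{"hand":1,"dx":-91,"dy":0,"dz":221,"yaw":0},{"hand":1,"dx":-103,"dy":0,"dz":250,"yaw":0},{"hand":1,"dx":-115,"dy":0,"dz":279,"yaw":0},{"hand":1,"dx":-127,"dy":0,"dz":308,"yaw":0}]' 40
python3 -m crank '[{"hand":1,"dx":-12,"dy":0,"dz":29,"yaw":0},{"hand":1,"dx":-24,"dy":0,"dz":58,"yaw":0},{"hand":1,"dx":-36,"dy":0,"dz":87,"yaw":0},{"hand":1,"dx":-47,"dy":0,"dz":113,"yaw":0},{"hand":1,"dx":-56,"dy":0,"dz":135,"yaw":0},{"hand":1,"dx":-62,"dy":0,"dz":151,"yaw":0},{"hand":1,"dx":-67,"dy":0,"dz":161,"yaw":0},{"hand":1,"dx":-70,"dy":0,"dz":167,"yaw":0},{"hand":1,"dx":-70,"dy":0,"dz":169,"yaw":0},{"hand":1,"dx":-70,"dy":0,"dz":169,"yaw":0},{"hand":1,"dx":-70,"dy":0,"dz":169,"yaw":0}]' 40
python3 - <<'E'
from h import *
i=bot.grab_frame('wrist');cv2.imwrite('pics/w7.png',i[:,:,::-1]);cv2.imwrite('pics/t7.png',cv2.resize(bot.grab_frame('top')[180:330,60:260,::-1],None,fx=4,fy=4))
p=bot.observe();print(p['position'],p['tool_rot'],proj('wrist',[[.4302,.3693,.018]]), proj('wrist',[[.36,.299,.018],[.36,.439,.018],[.5,.439,.018],[.5,.299,.018]]))
E
```

```text
clock: 13.03
position: [0.4979, 0.2017, 0.266]
tool_rot: [-1.571, 0.001, 0.001]
force: [0.3, 1.2, -1.8]
grip_width: 0.0331
clock: 13.95
position: [0.43, 0.368, 0.2667]
tool_rot: [-1.571, -0.0, -0.0]
force: [0.3, 0.6, -2.5]
grip_width: 0.0328
[0.42999073 0.36807499 0.26687005] [-1.57096060e+00 -1.64859379e-04 -4.86026734e-04] [[258.95243698 159.70804631]] [[208.99208424 209.6067302 ]
 [205.29885015 108.0748441 ]
 [312.1843039  107.97679935]
 [308.67766078 209.48528415]]
```

View pics/w7.png

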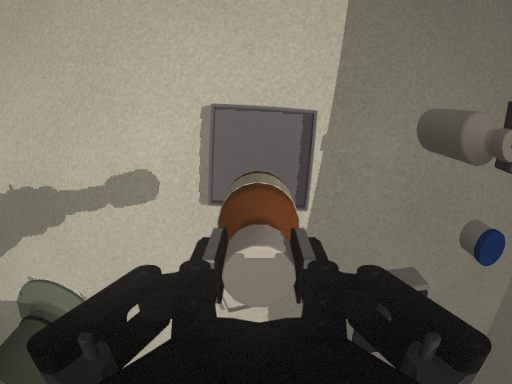

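View pics/t7.png

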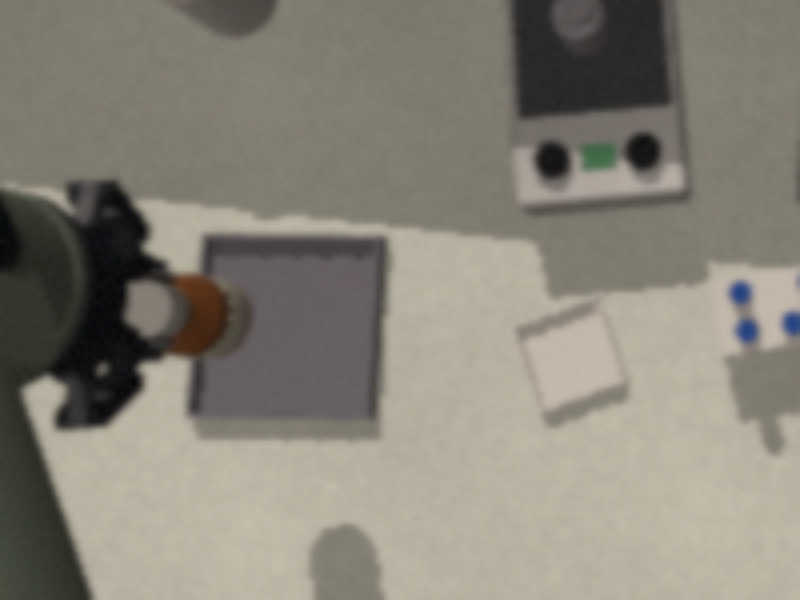

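```bash
python3 - <<'E'
import cv2
for n,(a,b,c,d) in {'w1':(100,245,190,340),'w7':(90,220,190,335)}.items():
    i=cv2.imread(f'pics/{n}.png')[a:b,c:d]; cv2.imwrite(f'pics/{n}c.png',cv2.resize(i,None,fx=4,fy=4,interpolation=cv2.INTER_CUBIC))
E
```

```text
(no output)
```

View pics/w7c.png

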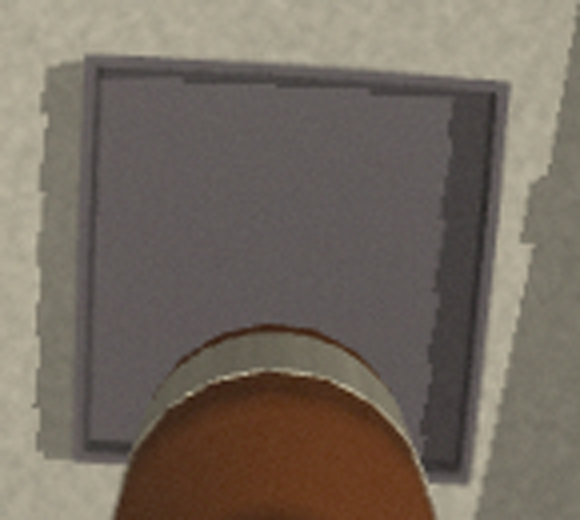

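View pics/w1c.png

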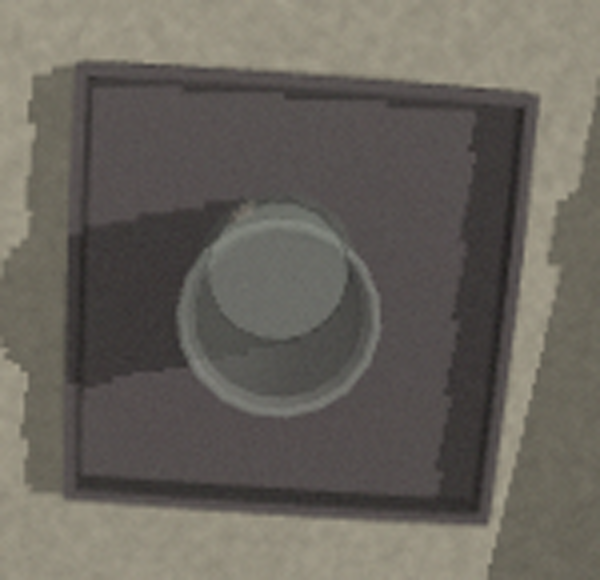

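```bash
python3 - <<'E'
from h import *
import h
p=np.array([(88,56),(509,84),(467,484),(76,460)])/4+np.array([190,90])-.4
a=plane('wrist',p,.018);print('w7',a.mean(0),np.linalg.norm(np.roll(a,-1,0)-a,axis=1))
c,R,t=cam('wrist'); o=-R.T@t+np.array([.4279-.43,.3834-.3681,.2311-.2669]); t2=-R@o
h.cam=lambda n:(c,R,t2)
p=np.array([(78,62),(538,95),(487,523),(65,497)])/4+np.array([190,100])-.4
a=plane('wrist',p,.018);print('w1',a.mean(0),np.linalg.norm(np.roll(a,-1,0)-a,axis=1))
p=np.array([(280,317),(279,268)])/4+np.array([190,100])-.4
print(plane('wrist',p[:1],.074),plane('wrist',p[1:],.007))
E
```

```text
w7 [0.43284556 0.37103848 0.018     ] [0.13813002 0.13868745 0.13721944 0.1385129 ]
w1 [0.43270555 0.37159685 0.018     ] [0.13804086 0.1384612  0.13793939 0.13856522]
[[0.42859525 0.38028226 0.074     ]] [[0.42854815 0.38008596 0.007     ]]
```

```bash
python3 -m crank '[{"hand":1,"dx":1,"dy":15,"dz":1,"yaw":0},{"hand":1,"dx":2,"dy":40,"dz":2,"yaw":0},{"hand":1,"dx":2,"dy":70,"dz":2,"yaw":0},{"hand":1,"dx":2,"dy":100,"dz":2,"yaw":0},{"hand":1,"dx":2,"dy":125,"dz":2,"yaw":0},{"hand":1,"dx":2,"dy":145,"dz":2,"yaw":0},{"hand":1,"dx":2,"dy":158,"dz":2,"yaw":0},{"hand":1,"dx":2,"dy":166,"dz":2,"yaw":0},{"hand":1,"dx":2,"dy":170,"dz":2,"yaw":0},{"hand":1,"dx":2,"dy":172,"dz":2,"yaw":0},{"hand":1,"dx":2,"dy":172,"dz":2,"yaw":0}]' 40
python3 -m crank '[{"hand":1,"dx":0,"dy":2,"dz":0,"yaw":0},{"hand":1,"dx":0,"dy":4,"dz":0,"yaw":0},{"hand":1,"dx":0,"dy":6,"dz":0,"yaw":0},{"hand":1,"dx":0,"dy":8,"dz":0,"yaw":0},{"hand":1,"dx":0,"dy":9,"dz":0,"yaw":0},{"hand":1,"dx":0,"dy":9,"dz":0,"yaw":0}]' 40
```

```text
clock: 14.97
position: [0.4317, 0.3711, 0.0952]
tool_rot: [-1.57, -0.0, 0.001]
force: [-0.9, -0.9, -3.3]
grip_width: 0.0327
clock: 15.47
position: [0.4314, 0.3711, 0.0857]
tool_rot: [-1.571, 0.0, 0.001]
force: [0.1, -0.3, -2.8]
grip_width: 0.0331
```

```bash
python3 -m crank '[{"hand":1,"dx":0,"dy":1,"dz":0,"yaw":0},{"hand":1,"dx":0,"dy":1,"dz":0,"yaw":0},{"hand":1,"dx":0,"dy":1,"dz":0,"yaw":0}]' 40
```

```text
clock: 15.72
position: [0.4316, 0.3714, 0.0856]
tool_rot: [-1.57, -0.0, 0.001]
force: [-2.7, -0.5, 13.3]
grip_width: 0.0332
```

Contact is felt. I'll release, retreat, then move towards the weight.

```bash
python3 -m crank '[{"hand":0.5,"dx":0,"dy":0,"dz":0,"yaw":0},{"hand":0.4,"dx":0,"dy":0,"dz":0,"yaw":0},{"hand":0.2,"dx":0,"dy":0,"dz":0,"yaw":0},{"hand":0,"dx":0,"dy":0,"dz":0,"yaw":0},{"hand":0,"dx":0,"dy":0,"dz":0,"yaw":0},{"hand":0,"dx":0,"dy":0,"dz":0,"yaw":0},{"hand":0,"dx":0,"dy":0,"dz":0,"yaw":0}]' 40
python3 -m crank '[{"hand":0,"dx":0,"dy":-20,"dz":0,"yaw":0},{"hand":0,"dx":0,"dy":-60,"dz":0,"yaw":0},{"hand":0,"dx":0,"dy":-100,"dz":0,"yaw":0},{"hand":0,"dx":0,"dy":-140,"dz":0,"yaw":0},{"hand":0,"dx":0,"dy":-165,"dz":0,"yaw":0},{"hand":0,"dx":0,"dy":-170,"dz":0,"yaw":0},{"hand":0,"dx":0,"dy":-170,"dz":0,"yaw":0}]' 40
python3 - <<'E'
from h import *
i=bot.grab_frame('wrist');cv2.imwrite('pics/w8.png',cv2.resize(i[90:240,180:340,::-1],None,fx=4,fy=4))
p=bot.observe();print(p['position'],p['tool_rot'])
E
```

```text
clock: 16.3
position: [0.4315, 0.371, 0.0848]
tool_rot: [-1.571, -0.0, 0.001]
force: [0.6, -0.6, 0.7]
grip_width: 0.0855
clock: 16.88
position: [0.4319, 0.3715, 0.2566]
tool_rot: [-1.568, -0.002, 0.001]
force: [0.6, 0.1, -0.5]
grip_width: 0.0853
[0.43136672 0.37115575 0.25489818] [-1.57008594e+00 -3.62473942e-04  1.13426238e-03]
```

View pics/w8.png

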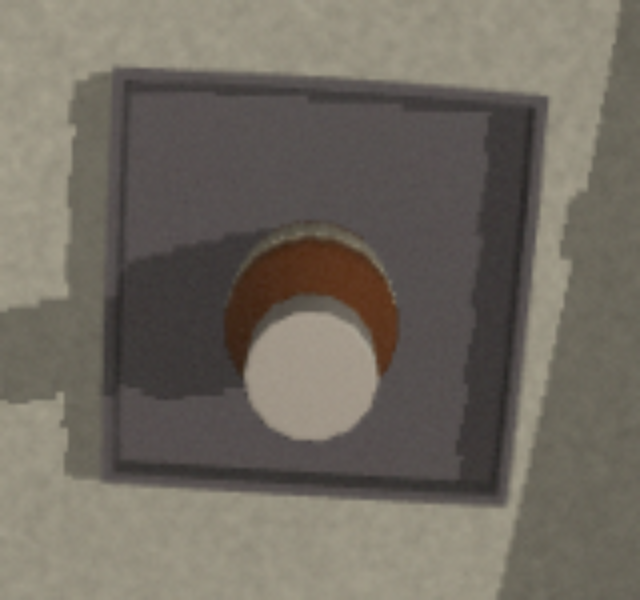

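```bash
python3 - <<'E'
from h import *
o=np.array([180,90])-.4
print(plane('wrist',np.array([[311,375.]])/4+o,.116),'tray',plane('wrist',np.array([(113,67),(547,96),(503,505),(102,480)])/4+o,.018).mean(0))
E
```

```text
[[0.42982261 0.36802926 0.116     ]] tray [0.43121822 0.37082998 0.018     ]
```

The bottle stands in the tray, about 3 mm off centre. Next I go above the weight.

```bash
python3 -m crank '[{"hand":0,"dx":0,"dy":-15,"dz":0,"yaw":0},{"hand":0,"dx":20,"dy":-20,"dz":-24,"yaw":0},{"hand":0,"dx":45,"dy":-20,"dz":-54,"yaw":0},{"hand":0,"dx":70,"dy":-20,"dz":-85,"yaw":0},{"hand":0,"dx":95,"dy":-20,"dz":-115,"yaw":0},{"hand":0,"dx":120,"dy":-20,"dz":-145,"yaw":0},{"hand":0,"dx":145,"dy":-20,"dz":-175,"yaw":0},{"hand":0,"dx":170,"dy":-20,"dz":-205,"yaw":0},{"hand":0,"dx":190,"dy":-20,"dz":-230,"yaw":0},{"hand":0,"dx":202,"dy":-20,"dz":-244,"yaw":0},{"hand":0,"dx":202,"dy":-20,"dz":-244,"yaw":0},{"hand":0,"dx":202,"dy":-20,"dz":-244,"yaw":0}]' 60
python3 - <<'E'
from h import *
i=bot.grab_frame('wrist');cv2.imwrite('pics/w9.png',cv2.resize(i[90:240,170:360,::-1],None,fx=4,fy=4))
p=bot.observe();print(p['position'],p['tool_rot'])
E
```

```text
clock: 17.93
position: [0.6335, 0.126, 0.2726]
tool_rot: [-1.572, 0.003, -0.001]
force: [-0.7, -0.1, -0.6]
grip_width: 0.0855
[0.63306118 0.12728594 0.2730248 ] [-1.57135064e+00  2.49796575e-03  6.33957168e-04]
```

View pics/w9.png

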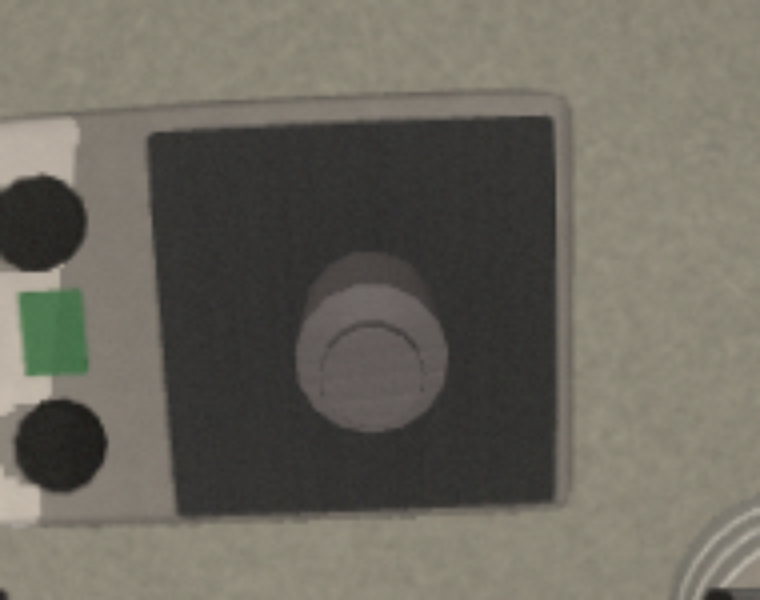

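```bash
python3 - <<'E'
from h import *
o=np.array([170,90])-.4
a=plane('wrist',np.array([(149,135),(551,116),(555,502),(177,515)])/4+o,.08)
print('plate',a.mean(0),np.linalg.norm(np.roll(a,-1,0)-a,axis=1))
print('shoulder',plane('wrist',np.array([[372,358.]])/4+o,.134),'knob',plane('wrist',np.array([[372,373.]])/4+o,.152))
E
```

```text
plate [0.63284288 0.12573369 0.08      ] [0.11331729 0.11503011 0.11465059 0.11390062]
shoulder [[0.63624969 0.12821125 0.134     ]] knob [[0.63604795 0.12901181 0.152     ]]
```

```bash
python3 -m crank '[{"hand":0,"dx":2,"dy":30,"dz":1,"yaw":0},{"hand":0,"dx":2,"dy":65,"dz":1,"yaw":0},{"hand":0,"dx":2,"dy":95,"dz":1,"yaw":0},{"hand":0,"dx":2,"dy":120,"dz":1,"yaw":0},{"hand":0,"dx":2,"dy":145,"dz":1,"yaw":0},{"hand":0,"dx":2,"dy":163,"dz":1,"yaw":0},{"hand":0,"dx":2,"dy":176,"dz":1,"yaw":0},{"hand":0,"dx":2,"dy":176,"dz":1,"yaw":0},{"hand":0,"dx":2,"dy":176,"dz":1,"yaw":0}]' 70
python3 -m crank '[{"hand":1,"dx":0,"dy":0,"dz":0,"yaw":0},{"hand":1,"dx":0,"dy":0,"dz":0,"yaw":0},{"hand":1,"dx":0,"dy":0,"dz":0,"yaw":0},{"hand":1,"dx":0,"dy":0,"dz":0,"yaw":0},{"hand":1,"dx":0,"dy":0,"dz":0,"yaw":0},{"hand":1,"dx":0,"dy":0,"dz":0,"yaw":0},{"hand":1,"dx":0,"dy":0,"dz":0,"yaw":0},{"hand":1,"dx":0,"dy":0,"dz":0,"yaw":0},{"hand":1,"dx":0,"dy":0,"dz":0,"yaw":0},{"hand":1,"dx":0,"dy":0,"dz":0,"yaw":0},{"hand":1,"dx":0,"dy":0,"dz":0,"yaw":0},{"hand":1,"dx":0,"dy":0,"dz":0,"yaw":0}]' 70
python3 -m crank '[{"hand":1,"dx":0,"dy":-2,"dz":0,"yaw":0},{"hand":1,"dx":0,"dy":-6,"dz":0,"yaw":0},{"hand":1,"dx":0,"dy":-14,"dz":0,"yaw":0},{"hand":1,"dx":0,"dy":-26,"dz":0,"yaw":0},{"hand":1,"dx":0,"dy":-42,"dz":0,"yaw":0},{"hand":1,"dx":0,"dy":-60,"dz":0,"yaw":0},{"hand":1,"dx":0,"dy":-75,"dz":0,"yaw":0},{"hand":1,"dx":0,"dy":-85,"dz":0,"yaw":0},{"hand":1,"dx":0,"dy":-90,"dz":0,"yaw":0},{"hand":1,"dx":0,"dy":-90,"dz":0,"yaw":0}]' 70
python3 - <<'E'
from h import *
cv2.imwrite('pics/w10.png',bot.grab_frame('wrist')[:,:,::-1])
E
```

```text
clock: 18.73
position: [0.6353, 0.1288, 0.0987]
tool_rot: [-1.571, 0.001, 0.002]
force: [0.3, 1.1, 0.7]
grip_width: 0.0854
clock: 19.73
position: [0.6361, 0.1284, 0.0999]
tool_rot: [-1.57, -0.001, 0.001]
force: [-1.9, -0.2, 11.2]
grip_width: 0.0364
clock: 20.57
position: [0.6361, 0.1283, 0.1901]
tool_rot: [-1.57, -0.002, 0.001]
force: [-0.3, 0.4, -4.3]
grip_width: 0.0362
```

View pics/w10.png

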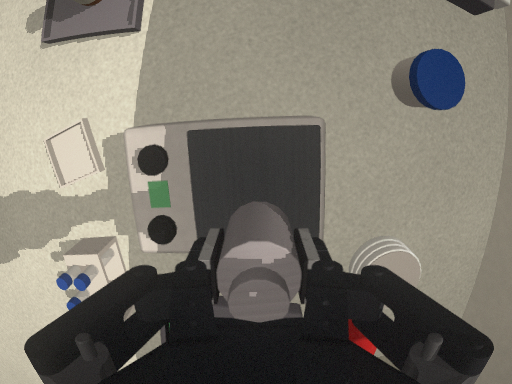

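```bash
python3 -m crank '[{"hand":1,"dx":-1,"dy":0,"dz":-8,"yaw":0},{"hand":1,"dx":-2,"dy":0,"dz":-25,"yaw":0},{"hand":1,"dx":-4,"dy":0,"dz":-50,"yaw":0},{"hand":1,"dx":-6,"dy":0,"dz":-78,"yaw":0},{"hand":1,"dx":-8,"dy":0,"dz":-108,"yaw":0},{"hand":1,"dx":-10,"dy":0,"dz":-138,"yaw":0},{"hand":1,"dx":-12,"dy":0,"dz":-168,"yaw":0},{"hand":1,"dx":-14,"dy":0,"dz":-196,"yaw":0},{"hand":1,"dx":-15,"dy":0,"dz":-220,"yaw":0},{"hand":1,"dx":-16,"dy":0,"dz":-236,"yaw":0},{"hand":1,"dx":-16,"dy":0,"dz":-244,"yaw":0},{"hand":1,"dx":-16,"dy":0,"dz":-244,"yaw":0}]' 70
python3 -m crank '[{"hand":1,"dx":0,"dy":10,"dz":0,"yaw":0},{"hand":1,"dx":0,"dy":30,"dz":0,"yaw":0},{"hand":1,"dx":0,"dy":55,"dz":0,"yaw":0},{"hand":1,"dx":0,"dy":78,"dz":0,"yaw":0},{"hand":1,"dx":0,"dy":95,"dz":0,"yaw":0},{"hand":1,"dx":0,"dy":106,"dz":0,"yaw":0},{"hand":1,"dx":0,"dy":112,"dz":0,"yaw":0},{"hand":1,"dx":0,"dy":114,"dz":0,"yaw":0},{"hand":1,"dx":0,"dy":114,"dz":0,"yaw":0}]' 70
python3 -m crank '[{"hand":1,"dx":0,"dy":2,"dz":0,"yaw":0},{"hand":1,"dx":0,"dy":4,"dz":0,"yaw":0},{"hand":1,"dx":0,"dy":6,"dz":0,"yaw":0},{"hand":1,"dx":0,"dy":8,"dz":0,"yaw":0},{"hand":1,"dx":0,"dy":9,"dz":0,"yaw":0},{"hand":1,"dx":0,"dy":9,"dz":0,"yaw":0}]' 70
```

```text
clock: 21.62
position: [0.6191, -0.1183, 0.1882]
tool_rot: [-1.572, 0.001, -0.002]
force: [-1.6, -0.5, -3.8]
grip_width: 0.0358
clock: 22.37
position: [0.6201, -0.1154, 0.0748]
tool_rot: [-1.571, -0.0, 0.001]
force: [0.6, 0.2, -4.2]
grip_width: 0.0362
clock: 22.87
position: [0.62, -0.1158, 0.066]
tool_rot: [-1.571, -0.0, 0.001]
force: [-1.1, 0.5, -2.2]
grip_width: 0.0359
```

Nearly in contact. I'll go another 1 mm, check the force, then release and retreat.

```bash
python3 -m crank '[{"hand":1,"dx":0,"dy":1,"dz":0,"yaw":0},{"hand":1,"dx":0,"dy":1,"dz":0,"yaw":0},{"hand":1,"dx":0,"dy":1,"dz":0,"yaw":0}]' 40
python3 -m crank '[{"hand":0.5,"dx":0,"dy":0,"dz":0,"yaw":0},{"hand":0.4,"dx":0,"dy":0,"dz":0,"yaw":0},{"hand":0.2,"dx":0,"dy":0,"dz":0,"yaw":0},{"hand":0,"dx":0,"dy":0,"dz":0,"yaw":0},{"hand":0,"dx":0,"dy":0,"dz":0,"yaw":0},{"hand":0,"dx":0,"dy":0,"dz":0,"yaw":0},{"hand":0,"dx":0,"dy":0,"dz":0,"yaw":0}]' 40
python3 -m crank '[{"hand":0,"dx":0,"dy":-20,"dz":0,"yaw":0},{"hand":0,"dx":0,"dy":-60,"dz":0,"yaw":0},{"hand":0,"dx":0,"dy":-100,"dz":0,"yaw":0},{"hand":0,"dx":0,"dy":-140,"dz":0,"yaw":0},{"hand":0,"dx":0,"dy":-175,"dz":0,"yaw":0},{"hand":0,"dx":0,"dy":-190,"dz":0,"yaw":0},{"hand":0,"dx":0,"dy":-190,"dz":0,"yaw":0},{"hand":0,"dx":0,"dy":-190,"dz":0,"yaw":0}]' 40
python3 - <<'E'
from h import *
i=bot.grab_frame('wrist');cv2.imwrite('pics/w11.png',cv2.resize(i[90:240,160:350,::-1],None,fx=4,fy=4))
p=bot.observe();print(p['position'],p['tool_rot'])
E
```

```text
clock: 23.12
position: [0.62, -0.1158, 0.0659]
tool_rot: [-1.57, -0.001, 0.001]
force: [-6.3, 2.4, 15.7]
grip_width: 0.0363
clock: 23.7
position: [0.6199, -0.1158, 0.0648]
tool_rot: [-1.571, 0.0, 0.001]
force: [-0.2, -0.6, 0.7]
grip_width: 0.0853
clock: 24.37
position: [0.6201, -0.1157, 0.2553]
tool_rot: [-1.571, -0.001, 0.001]
force: [-0.4, 0.1, -0.2]
grip_width: 0.0857
[ 0.61963608 -0.11558667  0.25428243] [-1.57055764e+00  4.56353317e-04  1.14760620e-03]
```

View pics/w11.png

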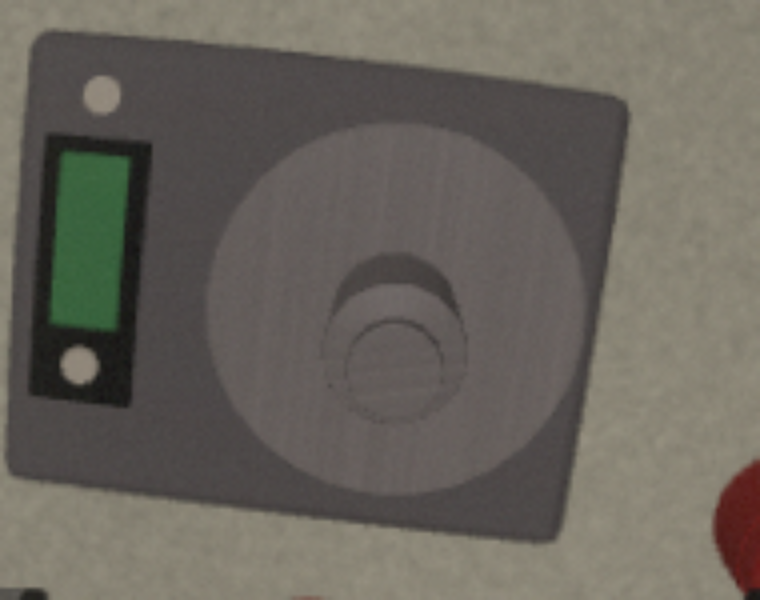

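```bash
python3 - <<'E'
from h import *
o=np.array([160,90])-.4
print('pan',plane('wrist',np.array([[396,309.]])/4+o,.046),'weight',plane('wrist',np.array([[395,353.]])/4+o,.1),plane('wrist',np.array([[394,371.]])/4+o,.118))
E
python3 -m crank '[{"hand":0,"dx":-10,"dy":0,"dz":-14,"yaw":0},{"hand":0,"dx":-30,"dy":0,"dz":-42,"yaw":0},{"hand":0,"dx":-50,"dy":0,"dz":-70,"yaw":0},{"hand":0,"dx":-70,"dy":0,"dz":-98,"yaw":0},{"hand":0,"dx":-90,"dy":0,"dz":-126,"yaw":0},{"hand":0,"dx":-110,"dy":0,"dz":-154,"yaw":0},{"hand":0,"dx":-130,"dy":0,"dz":-182,"yaw":0},{"hand":0,"dx":-148,"dy":0,"dz":-206,"yaw":0},{"hand":0,"dx":-158,"dy":0,"dz":-220,"yaw":0},{"hand":0,"dx":-162,"dy":0,"dz":-226,"yaw":0},{"hand":0,"dx":-162,"dy":0,"dz":-226,"yaw":0},{"hand":0,"dx":-162,"dy":0,"dz":-226,"yaw":0}]' 30
python3 - <<'E'
from h import *
i=bot.grab_frame('wrist');cv2.imwrite('pics/w12.png',cv2.resize(i[90:240,160:350,::-1],None,fx=4,fy=4))
p=bot.observe();print(p['position'],p['tool_rot'],proj('wrist',[[.458,-.341,.078]]))
E
```

```text
pan [[ 0.61922087 -0.11599545  0.046     ]] weight [[ 0.61896381 -0.11688252  0.1       ]] [[ 0.618737   -0.11711657  0.118     ]]
clock: 25.42
position: [0.4583, -0.3413, 0.2541]
tool_rot: [-1.57, 0.001, 0.001]
force: [0.8, 0.5, -0.2]
grip_width: 0.0855
[ 0.45874233 -0.34078395  0.25416416] [-1.56993296e+00  6.40624779e-04  2.22896934e-03] [[258.31954822 172.39631235]]
```

View pics/w12.png

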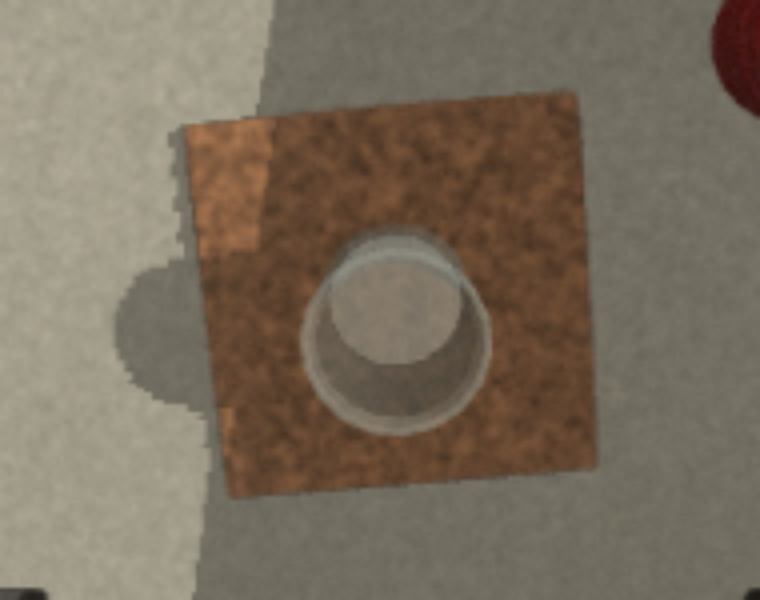

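Weight is about 1 mm from the pan centre. Now regrasp the beaker, with a −2 mm y correction.

```bash
python3 -m crank '[{"hand":0,"dx":0,"dy":30,"dz":-2,"yaw":0},{"hand":0,"dx":0,"dy":70,"dz":-2,"yaw":0},{"hand":0,"dx":0,"dy":110,"dz":-2,"yaw":0},{"hand":0,"dx":0,"dy":145,"dz":-2,"yaw":0},{"hand":0,"dx":0,"dy":175,"dz":-2,"yaw":0},{"hand":0,"dx":0,"dy":200,"dz":-2,"yaw":0},{"hand":0,"dx":0,"dy":215,"dz":-2,"yaw":0},{"hand":0,"dx":0,"dy":221,"dz":-2,"yaw":0},{"hand":0,"dx":0,"dy":221,"dz":-2,"yaw":0},{"hand":0,"dx":0,"dy":221,"dz":-2,"yaw":0}]' 30
python3 -m crank '[{"hand":1,"dx":0,"dy":0,"dz":0,"yaw":0},{"hand":1,"dx":0,"dy":0,"dz":0,"yaw":0},{"hand":1,"dx":0,"dy":0,"dz":0,"yaw":0},{"hand":1,"dx":0,"dy":0,"dz":0,"yaw":0},{"hand":1,"dx":0,"dy":0,"dz":0,"yaw":0},{"hand":1,"dx":0,"dy":0,"dz":0,"yaw":0},{"hand":1,"dx":0,"dy":0,"dz":0,"yaw":0},{"hand":1,"dx":0,"dy":0,"dz":0,"yaw":0},{"hand":1,"dx":0,"dy":0,"dz":0,"yaw":0},{"hand":1,"dx":0,"dy":0,"dz":0,"yaw":0}]' 30
python3 -m crank '[{"hand":1,"dx":0,"dy":-3,"dz":0,"yaw":0},{"hand":1,"dx":0,"dy":-8,"dz":0,"yaw":0},{"hand":1,"dx":0,"dy":-18,"dz":0,"yaw":0},{"hand":1,"dx":0,"dy":-35,"dz":0,"yaw":0},{"hand":1,"dx":0,"dy":-60,"dz":0,"yaw":0},{"hand":1,"dx":0,"dy":-90,"dz":0,"yaw":0},{"hand":1,"dx":0,"dy":-125,"dz":0,"yaw":0},{"hand":1,"dx":0,"dy":-160,"dz":0,"yaw":0},{"hand":1,"dx":0,"dy":-190,"dz":0,"yaw":0},{"hand":1,"dx":0,"dy":-208,"dz":0,"yaw":0},{"hand":1,"dx":0,"dy":-215,"dz":0,"yaw":0},{"hand":1,"dx":0,"dy":-215,"dz":0,"yaw":0}]' 30
```

```text
clock: 26.3
position: [0.4587, -0.3436, 0.0343]
tool_rot: [-1.571, -0.0, 0.002]
force: [-0.5, -0.2, 0.4]
grip_width: 0.0854
clock: 27.13
position: [0.4586, -0.3441, 0.0348]
tool_rot: [-1.571, -0.001, 0.001]
force: [-0.2, 1.9, 9.4]
grip_width: 0.0494
clock: 28.13
position: [0.4585, -0.3442, 0.2508]
tool_rot: [-1.572, -0.003, 0.001]
force: [0.4, -0.5, -0.7]
grip_width: 0.0493
```

```bash
python3 -m crank '[{"hand":1,"dx":3,"dy":0,"dz":8,"yaw":0},{"hand":1,"dx":10,"dy":0,"dz":26,"yaw":0},{"hand":1,"dx":20,"dy":0,"dz":52,"yaw":0},{"hand":1,"dx":31,"dy":0,"dz":82,"yaw":0},{"hand":1,"dx":42,"dy":0,"dz":112,"yaw":0},{"hand":1,"dx":53,"dy":0,"dz":142,"yaw":0},{"hand":1,"dx":64,"dy":0,"dz":172,"yaw":0},{"hand":1,"dx":75,"dy":0,"dz":202,"yaw":0},{"hand":1,"dx":86,"dy":0,"dz":232,"yaw":0},{"hand":1,"dx":97,"dy":0,"dz":262,"yaw":0},{"hand":1,"dx":108,"dy":0,"dz":292,"yaw":0},{"hand":1,"dx":119,"dy":0,"dz":322,"yaw":0}]' 30
python3 -m crank '[{"hand":1,"dx":11,"dy":0,"dz":30,"yaw":0},{"hand":1,"dx":22,"dy":0,"dz":60,"yaw":0},{"hand":1,"dx":33,"dy":0,"dz":88,"yaw":0},{"hand":1,"dx":42,"dy":0,"dz":112,"yaw":0},{"hand":1,"dx":49,"dy":0,"dz":130,"yaw":0},{"hand":1,"dx":54,"dy":0,"dz":142,"yaw":0},{"hand":1,"dx":56,"dy":0,"dz":149,"yaw":0},{"hand":1,"dx":56,"dy":0,"dz":149,"yaw":0},{"hand":1,"dx":56,"dy":0,"dz":149,"yaw":0},{"hand":1,"dx":56,"dy":0,"dz":149,"yaw":0}]' 30
```

```text
clock: 29.13
position: [0.5763, -0.0195, 0.2473]
tool_rot: [-1.571, 0.003, 0.001]
force: [-0.3, -0.0, -0.3]
grip_width: 0.0498
clock: 29.97
position: [0.6324, 0.1257, 0.2488]
tool_rot: [-1.571, 0.0, -0.001]
force: [0.3, -0.2, -0.5]
grip_width: 0.049
```

```bash
python3 -m crank '[{"hand":1,"dx":0,"dy":10,"dz":0,"yaw":0},{"hand":1,"dx":0,"dy":30,"dz":0,"yaw":0},{"hand":1,"dx":0,"dy":58,"dz":0,"yaw":0},{"hand":1,"dx":0,"dy":85,"dz":0,"yaw":0},{"hand":1,"dx":0,"dy":107,"dz":0,"yaw":0},{"hand":1,"dx":0,"dy":120,"dz":0,"yaw":0},{"hand":1,"dx":0,"dy":128,"dz":0,"yaw":0},{"hand":1,"dx":0,"dy":132,"dz":0,"yaw":0},{"hand":1,"dx":0,"dy":132,"dz":0,"yaw":0}]' 30
python3 -m crank '[{"hand":1,"dx":0,"dy":2,"dz":0,"yaw":0},{"hand":1,"dx":0,"dy":4,"dz":0,"yaw":0},{"hand":1,"dx":0,"dy":6,"dz":0,"yaw":0},{"hand":1,"dx":0,"dy":8,"dz":0,"yaw":0},{"hand":1,"dx":0,"dy":9,"dz":0,"yaw":0},{"hand":1,"dx":0,"dy":9,"dz":0,"yaw":0}]' 30
python3 -m crank '[{"hand":1,"dx":0,"dy":1,"dz":0,"yaw":0},{"hand":1,"dx":0,"dy":1,"dz":0,"yaw":0},{"hand":1,"dx":0,"dy":1,"dz":0,"yaw":0}]' 30
```

```text
clock: 30.72
position: [0.6327, 0.1269, 0.1167]
tool_rot: [-1.571, 0.0, 0.001]
force: [0.1, -0.0, -1.3]
grip_width: 0.0495
clock: 31.22
position: [0.6326, 0.1272, 0.1077]
tool_rot: [-1.571, 0.0, 0.001]
force: [-1.0, 0.2, -0.6]
grip_width: 0.0496
clock: 31.47
position: [0.6328, 0.1272, 0.1069]
tool_rot: [-1.571, -0.0, 0.001]
force: [0.9, -0.3, 1.3]
grip_width: 0.0497
```

```bash
python3 -m crank '[{"hand":1,"dx":0,"dy":0.7,"dz":0,"yaw":0},{"hand":1,"dx":0,"dy":0.7,"dz":0,"yaw":0},{"hand":1,"dx":0,"dy":0.7,"dz":0,"yaw":0}]' 20
python3 -m crank '[{"hand":0.35,"dx":0,"dy":0,"dz":0,"yaw":0},{"hand":0.3,"dx":0,"dy":0,"dz":0,"yaw":0},{"hand":0.2,"dx":0,"dy":0,"dz":0,"yaw":0},{"hand":0,"dx":0,"dy":0,"dz":0,"yaw":0},{"hand":0,"dx":0,"dy":0,"dz":0,"yaw":0},{"hand":0,"dx":0,"dy":0,"dz":0,"yaw":0},{"hand":0,"dx":0,"dy":0,"dz":0,"yaw":0}]' 20
python3 -m crank '[{"hand":0,"dx":0,"dy":-20,"dz":0,"yaw":0},{"hand":0,"dx":0,"dy":-60,"dz":0,"yaw":0},{"hand":0,"dx":0,"dy":-100,"dz":0,"yaw":0},{"hand":0,"dx":0,"dy":-140,"dz":0,"yaw":0},{"hand":0,"dx":0,"dy":-165,"dz":0,"yaw":0},{"hand":0,"dx":0,"dy":-170,"dz":0,"yaw":0},{"hand":0,"dx":0,"dy":-170,"dz":0,"yaw":0},{"hand":0,"dx":0,"dy":-170,"dz":0,"yaw":0}]' 20
python3 - <<'E'
from h import *
i=bot.grab_frame('wrist');cv2.imwrite('pics/w13.png',cv2.resize(i[90:240,170:360,::-1],None,fx=4,fy=4))
cv2.imwrite('pics/s13.png',bot.grab_frame('scene')[:,:,::-1])
p=bot.observe();print(p['position'],p['tool_rot'],proj('wrist',[[.633,.126,.150]]))
E
```

```text
clock: 31.72
position: [0.6328, 0.1273, 0.1068]
tool_rot: [-1.57, -0.0, 0.001]
force: [-4.5, -1.1, 10.7]
grip_width: 0.0493
clock: 32.3
position: [0.6326, 0.1272, 0.106]
tool_rot: [-1.571, 0.0, 0.001]
force: [0.4, -0.6, 0.9]
grip_width: 0.0853
clock: 32.97
position: [0.6324, 0.1273, 0.2755]
tool_rot: [-1.571, 0.001, 0.001]
force: [0.4, -0.3, -0.4]
grip_width: 0.0855
[0.63209293 0.12720551 0.27464435] [-1.57139704e+00  2.01458541e-03  1.00245190e-03] [[260.23609772 184.9610578 ]]
```

View pics/w13.png

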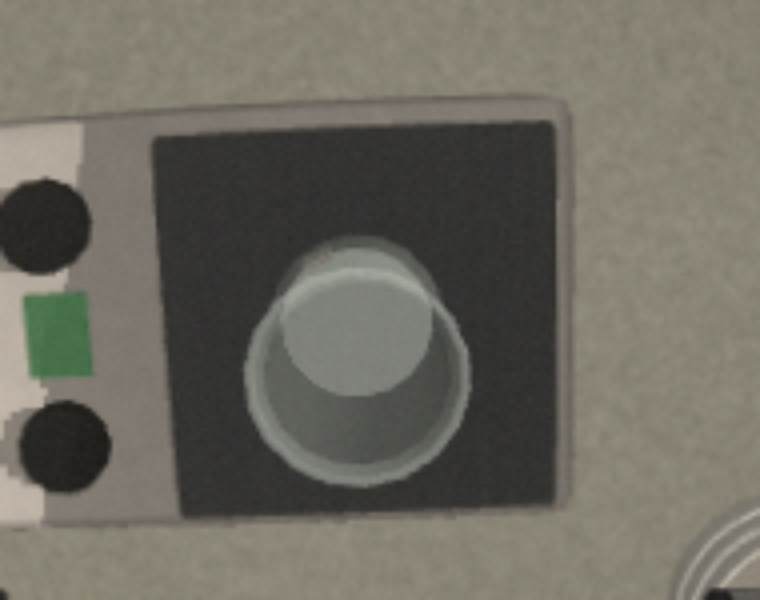

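View pics/s13.png

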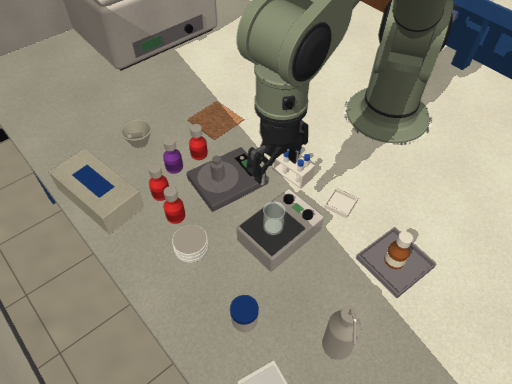

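The wrist view shows the beaker rim at (259,184), against (260,185) expected for the plate centre. In the scene view the beaker, weight and bottle all stand upright at (274,222), (217,172) and (400,250). The rack has not moved and the gripper is clear, so I'll hand in.

```bash
python3 -c "
from workcell import bot
print(bot.job_done(), bot.observe()['clock'])"
```

```text
the job is handed in; nothing more can be done
the job is handed in; nothing more can be done
```

I parked the beaker on the cork pad and moved the bottle from the balance to the tray. Then I moved the weight from the hotplate to the balance, and the beaker onto the hotplate. The job was handed in at about 33 s; no verdict is reported.

**Position checks:** my last wrist-camera checks put the bottle about 3 mm from the tray centre, the weight about 1 mm from the pan centre and the beaker 1–2 mm from the plate centre. All three look upright, the gripper is open and clear above, and the rack looks undisturbed. I judged the rack by eye in the scene view, where the arm partly hides it, and did not measure it.

**Disagreements:** the cameras differed by up to about 8 mm in y on the bottle's starting position. They differed by about 3 mm on the fixtures. I averaged or re-measured before each grasp.

**Refused call:** one early set of moves was refused because rows were missing keys. Nothing moved.

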